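Sort the big bearing balls out with the slotted scoop

ROBOT

A 6-joint arm with a two-finger parallel gripper is mounted at the origin on the work surface. World frame = base frame: x ahead of the robot, y to its left, z up, the work surface at z = 0. Lengths are in m, angles in rad, forces in N, time in s.
With the tool pointing down it reaches from about 0.275 to 0.825 m from the base axis. Payload 5.2 kg.
Tool frame: the origin (TCP) lies at the very end of the fingers, on their centre line; the grasp point (between the pads) lies 19 mm behind it; z points along the fingers, y is the line along which they close (so a half turn about z gives the same grasp; the last joint's range is limited). The gripper opens to 93 mm and grips with 3 to 60 N. Pads are 15 mm wide; open, the fingers measure 128 mm over their backs; the gripper's body (75 mm by 188 mm) begins 65 mm behind the grasp point.
Start: joints at [-1.396, 0.259, 1.535, -0, 1.348, -0.203], TCP at [0.203, -0.511, 0.219] pointing down, gripper open.
Joint ranges: [-3.14, 3.14], [-0.91, 2.08], [0.19, 2.58], [-1.22, 4.36], [0.22, 2.71], [-3.12, 3.12]. Speed limits (rad/s): [2.57, 2.57, 3.14, 3.14, 3.14, 3.14].

INTERFACE

Orientations are given as a unit quaternion [x, y, z, w].
In Python, from station import manip, cam gives the robot as it stands (manip), with the cameras (cam). Calls block until the motion is done:
- manip.reach(position, orientation): joint-space move of the TCP to a pose.
- manip.servo_line(position, feed=0.15, rotation=None, contact_N=None): straight line of the TCP; rotation=None keeps the orientation; feed is the mean speed in m/s. With contact_N (N) it stops when the force on the tool has changed by that much, and returns True; else False.
- manip.move_joints(angles): joint-space move.
- manip.command_gripper(opening, f_grip=None): opening from 0.0 (shut) to 1.0 (fully open); f_grip is the grip in N (None keeps the last); returns when the fingers have stopped.
- manip.dwell(seconds).
- manip.ik(position, orientation): joint angles nearest the present ones, or None.
- manip.get_state(): the state.
- cam.read_camera(name): name is "scene" or "top"; returns a dict with "img" (420x560x3 uint8, blue, green, red), "fov_y" (degrees; the focal length in pixels is half the picture's height over the tangent of half this angle, whatever the lens; pixels are square), "cx", "cy" (the principal point, pixels), "distortion" ([k1, k2, p1, p2, k3] as OpenCV has them; the pictures are not rectified), "origin" and "rotation" of the camera in the world. Camera axes: x right, y up, looking along -z (the intrinsics and any distortion apply to the point x, -y, -z); pixel columns grow to the right and rows downward; lengths in m; the calibration is good to about 2 mm. A picture is of the moment at which its call begins. There is no depth.
A pose or a line that the arm cannot do raises manip.IKError and nothing moves.
- manip.sign_off(): hands the job in; it is judged then, once.
The state is a dict: "time": time; "q": joint angles; "qvel": joint speeds; "effort": joint torques, N m; "ee_pos": TCP position; "ee_rot": TCP orientation; "wrist_force": force on the tool from outside, world axes, zero at the start; "ft_torque": the same for the moment, N m; "gripper_width": opening from 0.0 (shut) to 1.0 (fully open); "finger_force": force on a finger pad.
Only numpy, scipy, OpenCV 4.12 (cv2) and the standard library are available. Lean on these libraries where they do the work, as an engineer would, in place of code of your own. Each camera call takes 0.05 s, during which the arm holds its last target. There are 200 camera calls.

TASK

Scoop up the two big bearing balls from the grey tray with the slotted scoop, so that the two small balls fall through and stay in the tray, and tip the big ones into the round dish. Do not touch the balls with the fingers. Then stand the scoop upright on the bench, clear of the tray and the dish, and let go.

Things in the scene. Friction and masses are not known exactly. Their poses are not given: they have to be found in the camera images.
- slotted_scoop: Steel scoop, 128 mm wide (y), 100 mm long (x), 250 g, standing on its flat slotted floor; origin: centre of its underside, z up. Floor, 109 mm wide: six 4 mm round bars along x with 17 mm open slots between. Open nose at -x, roughly towards the robot. Back wall (+x) 40 mm high. A like scoop with an unslotted sheet floor also stands on the bench: not the one to use.
- scoop_nose (a point): Middle of the slotted scoop's open nose, on its underside, 50 mm from the origin along the scoop's -x. The bar tips end here, nothing across them; balls roll in and out over this edge. The low sides flare outwards from the floor at the nose to 14 mm height at the back half.
- scoop_grip (a point): Place to grip: point inside the scoop's black handle bar, 10 mm from the origin towards the back (+x) and 82 mm above the underside. The bar runs along x above the pocket, from x = -38 to +58 mm, 18 mm wide (y), 22 mm high, held by a post at the back; grip it across its width, from above.
- tray: Fixed grey open tray, outside 270 mm (x) by 160 mm (y), 40 mm high, walls and floor 5 mm thick, so inside 260 by 150 mm; origin at the centre of its underside. The balls start in the half nearer the robot (its -x half); the far (+x) half is empty at the start.
- dish: Fixed round aluminium dish, open on top, outside diameter 150 mm at the rim and 136 mm at the base, 35 mm high, wall 3 mm, floor 4 mm; origin at the centre of its underside.
- big_ball_1: Oiled steel bearing ball, 34 mm diameter, 160 g, free to roll; origin at its centre. Too big for the scoop's slots. Lies in the tray.
- big_ball_2: The other 34 mm bearing ball, just like the first.
- small_ball_1: Oiled steel bearing ball, 13 mm diameter, 10 g, free to roll; origin at its centre. Falls through the scoop's slots. Lies in the tray.
- small_ball_2: The other 13 mm bearing ball, just like the first.

How it is judged:
By the outcome, as a careful person would: the job done as asked, in the order asked, and still so for the second after the job is handed in, with the robot touching nothing.
It also fails if it takes over 72 s, if anything falls off the work surface, if the arm or the gripper's body presses on something with over 40 N, if the wrist force passes 120 N, or if a joint passes its speed limit or range.

## Working session

There is one attempt and no reset: what is moved stays moved. The work goes in short steps, each a Python script; the robot and the scene stay as the last script left them, time stands still between calls to the robot, and variables do not carry over. Pictures are saved under pics/ and viewed, at most 10 in all, crops included, and the job is handed in when it is done.

```bash
ls; mkdir -p pics; python3 - <<'E'
from station import manip, cam
import cv2, numpy as np
np.set_printoptions(precision=4,suppress=True)
for n in("scene","top"):
    c=cam.read_camera(n); cv2.imwrite(f"pics/{n}0.png",c["img"])
    print(n,{k:v for k,v in c.items() if k!="img"})
s=manip.get_state();print(s)
E
```

```text
pics
station.py
scene {'fov_y': 50.1953316629194, 'cx': 275.062105441202, 'cy': 207.29088554791016, 'distortion': array([-0.1142,  0.    ,  0.    ,  0.    ,  0.    ]), 'origin': array([ 0.9286, -0.5464,  1.0555]), 'rotation': array([0.2777, 0.1016, 0.3147, 0.902 ])}
top {'fov_y': 55.97686813173801, 'cx': 281.0595069870497, 'cy': 203.90331928110862, 'distortion': array([0.0112, 0.    , 0.    , 0.    , 0.    ]), 'origin': array([ 0.3491, -0.0641,  0.9156]), 'rotation': array([ 0.0691, -0.0508, -0.701 ,  0.708 ])}
{'time': 0.1, 'q': array([-1.3958,  0.2593,  1.536 , -0.    ,  1.348 , -0.2028]), 'qvel': array([-0.0011, -0.0004, -0.0023, -0.0009,  0.0001,  0.0009]), 'effort': array([  0.0019, -43.8211, -28.4642,   0.0721,   0.0362,  -0.0001]), 'ee_pos': array([ 0.2028, -0.5107,  0.2179]), 'ee_rot': array([ 0.9822,  0.1878,  0.    , -0.0008]), 'wrist_force': array([ 0.2093, -1.1145,  0.4495]), 'ft_torque': array([0.0034, 0.0577, 0.0366]), 'finger_force': 0.0, 'gripper_width': 0.9994307372904102}
```

View pics/scene0.png

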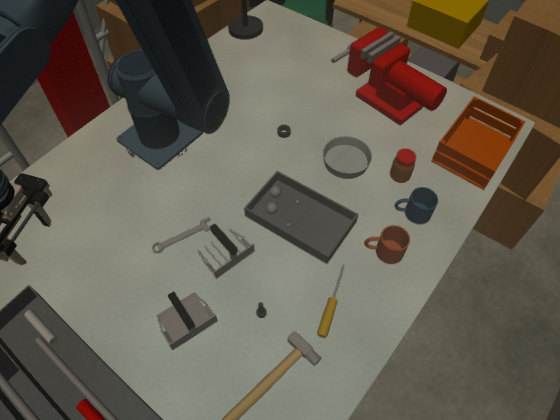

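View pics/top0.png

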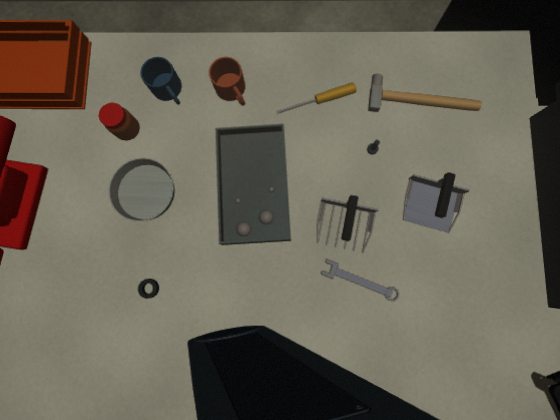

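The scene view shows the slotted scoop near (227,248), the tray at (300,215) and the dish at (347,157). In the top view they are at about (347,222), (253,185) and (142,190), with the big balls at (243,229) and (265,217), and the small ones at (238,200) and (271,189). I'll enlarge these areas for measurement.

```bash
python3 - <<'E'
import cv2, numpy as np
t=cv2.imread("pics/top0.png");s=cv2.imread("pics/scene0.png")
def crop(im,u,v,w,h,k): return cv2.convertScaleAbs(cv2.resize(im[v:v+h,u:u+w],None,fx=k,fy=k,interpolation=cv2.INTER_CUBIC),alpha=1.4)
def grid(a,u,v,k,st):
    for x in range(-u%st,a.shape[1]//k,st):
        cv2.putText(a,str(u+x),(x*k,10),0,.35,(0,255,255),1);cv2.line(a,(x*k,12),(x*k,20),(0,255,255),1)
    for y in range(-v%st,a.shape[0]//k,st):
        cv2.putText(a,str(v+y),(0,y*k+4),0,.35,(0,255,255),1);cv2.line(a,(24,y*k),(32,y*k),(0,255,255),1)
    return a
A=grid(crop(t,308,185,80,80,5),308,185,5,10);B=grid(crop(s,187,215,80,80,5),187,215,5,10)
cv2.imwrite("pics/scoop.png",np.hstack([A,B]))
A=grid(crop(t,205,118,100,135,4),205,118,4,10);B=grid(crop(s,240,160,100,135,4),240,160,4,10)
cv2.imwrite("pics/tray.png",np.hstack([A,B]))
A=grid(crop(t,102,150,80,80,5),102,150,5,10);B=grid(crop(s,310,125,80,80,5),310,125,5,10)
cv2.imwrite("pics/dish.png",np.hstack([A,B]))
E
```

```text
(no output)
```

View pics/scoop.png

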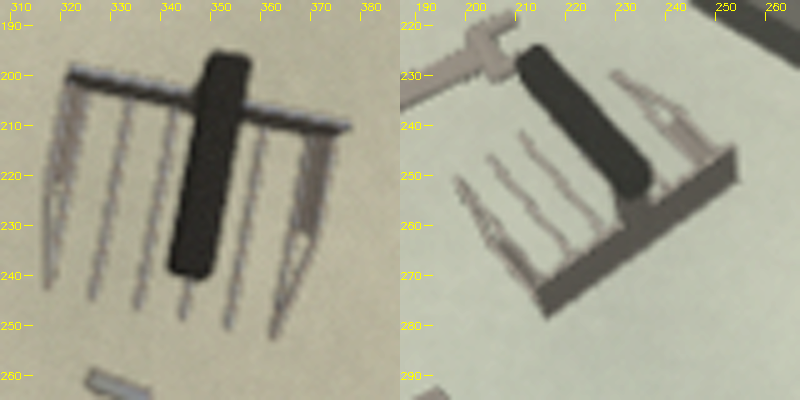

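View pics/tray.png

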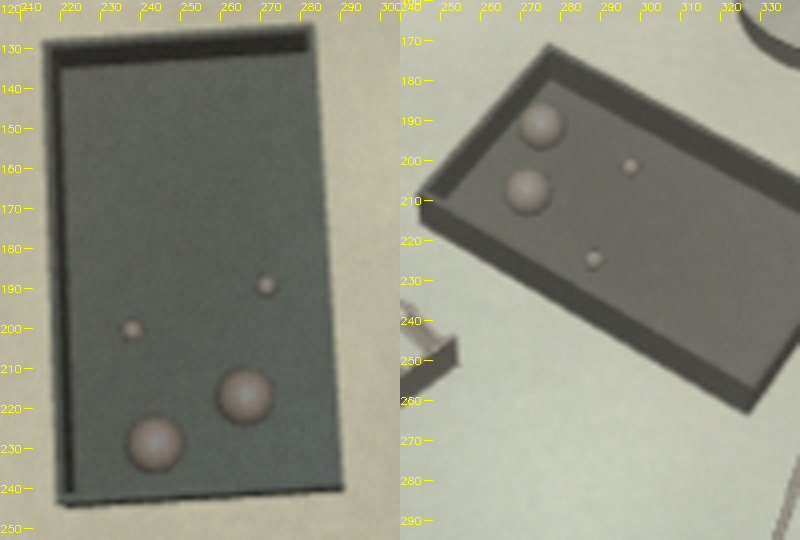

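View pics/dish.png

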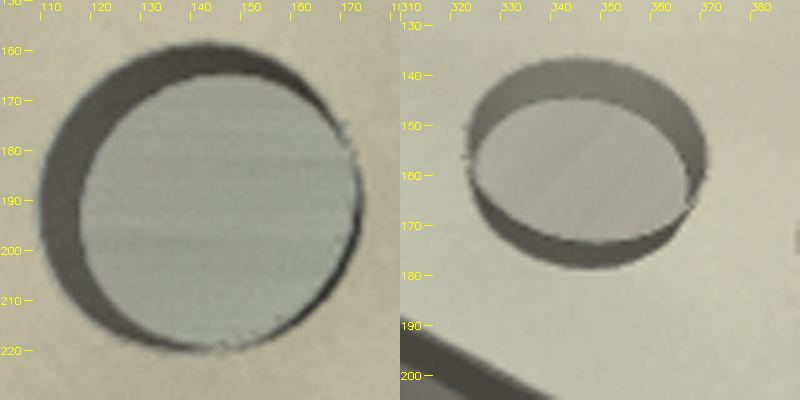

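The crops show the bar tips, the handle ends, the tray rim corners, the balls and the dish rim in both views. I'll fit poses to these points from the two views.

```bash
cat > cal.py <<'E'
import cv2, numpy as np
from scipy.optimize import least_squares
from scipy.spatial.transform import Rotation as R
CAM={"scene":(50.1953316629194,275.0621,207.29089,[-0.1142,0,0,0,0],[0.9286,-0.5464,1.0555],[0.2777,0.1016,0.3147,0.902]),
"top":(55.97686813173801,281.0595,203.90332,[0.0112,0,0,0,0],[0.3491,-0.0641,0.9156],[0.0691,-0.0508,-0.701,0.708])}
def proj(n,P):
    f,cx,cy,d,o,q=CAM[n]; f=210/np.tan(np.radians(f/2))
    Pc=R.from_quat(q).inv().apply(np.atleast_2d(P)-o)*[1,-1,-1]
    return cv2.projectPoints(Pc,np.zeros(3),np.zeros(3),np.array([[f,0,cx],[0,f,cy],[0,0,1.]]),np.array(d,float))[0][:,0]
E
cat > fit.py <<'E'
from cal import *
np.set_printoptions(precision=4,suppress=True)
def px(X,Y,u,v,k,off=0): return [(X-off+.5)/k-.5+u,(Y+.5)/k-.5+v]
def tri(obs): # point from views
    r=least_squares(lambda p:np.concatenate([proj(n,p)[0]-o for n,o in obs]),[.5,0,.02]); return r.x,np.abs(r.fun).max()
def body(pts,p0):
    def res(p):
        o=[]
        for n,l,m in pts:
            P=R.from_euler('z',p[3]).apply([l])+p[:3]; o.append(proj(n,P)[0]-m)
        return np.concatenate(o)
    r=least_squares(res,p0,loss='soft_l1'); return r.x,r.fun.reshape(-1,2)
T=lambda X,Y:px(X,Y,308,185,5); S=lambda X,Y:px(X,Y,187,215,5,400)
ys=[.0525,.0315,.0105,-.0105,-.0315,-.0525]
pts=[("top",[-.05,y,.002],T(*m)) for y,m in zip(ys,[(47,290),(92,300),(137,309),(182,320),(227,328),(273,338)])]
pts+=[("top",[.058,0,.093],T(229,54)),("top",[-.038,0,.093],T(190,277))]
pts+=[("scene",[-.05,y,.002],S(*m)) for y,m in zip(ys,[(458,178),(490,155),(522,133)])][:0]
pts+=[("scene",[-.05,y,.002],S(*m)) for y,m in zip(ys,[(612,70),None,None,(522,133),(490,155),(458,178)]) if m]
p,r=body(pts,[.5,-.15,0,0]);print("scoop A",p,np.round(r,1).tolist())
pts2=[(n,l,m) for n,l,m in pts]
for i,q in enumerate(pts):
    if q[0]=="scene": pts2[i]=("scene",[q[1][0],-q[1][1],q[1][2]],q[2])
p,r=body(pts2,[.5,-.15,0,0]);print("scoop B",p,np.round(r,1).tolist())
print("handle near end",tri([("top",T(190,279)),("scene",S(530,55))]))
T=lambda X,Y:px(X,Y,205,118,4); S=lambda X,Y:px(X,Y,240,160,4,400)
pts=[("top",[sx*.135,sy*.08,.04],T(*m)) for sx,sy,m in [(1,1,(43,42)),(1,-1,(311,25)),(-1,-1,(343,488)),(-1,1,(60,498))]]
pts+=[("scene",[sx*.135,sy*.08,.04],m) for sx,sy,m in [(-1,-1,S(419,192)),(-1,1,S(548,44)),(1,1,[357,213])]]+[("scene",[.135,-.08,0],S(749,412))]
p,r=body(pts,[.55,0,0,0]);print("tray",p,np.round(r,1).tolist())
tb=[(155,444),(246,396),(132,329),(266,285)]; sb=[(541,125),(527,191),(630,167),(594,260)]
for a,b in zip(tb,sb):
    q,e=tri([("top",T(*a)),("scene",S(*b))]); print("ball",q,e,"tray frame",R.from_euler('z',-p[3]).apply(q-p[:3]))
T=lambda X,Y:px(X,Y,102,150,5); S=lambda X,Y:px(X,Y,310,125,5,400)
rim=[("top",np.array([T(*m) for m in[(38,205),(363,200),(208,42),(220,352)]])),("scene",np.array([S(*m) for m in[(467,152),(708,155),(578,57),(600,243)]]))]
def res(p):
    a=np.linspace(0,2*np.pi,181);C=np.c_[p[0]+.075*np.cos(a),p[1]+.075*np.sin(a),0*a+p[2]];o=[]
    for n,m in rim:
        u=proj(n,C); o+=[u[:,0].min()-m[0,0],u[:,0].max()-m[1,0],u[:,1].min()-m[2,1],u[:,1].max()-m[3,1]]
    return o
r=least_squares(res,[.5,.2,.035],diff_step=1e-3);print("dish rim",r.x,r.fun)
E
python3 fit.py
```

```text
scoop A [ 0.4543 -0.184  -0.0013 -0.1925] [[-0.2, 0.3], [-0.2, 0.2], [-0.2, 0.2], [-0.2, -0.1], [-0.1, 0.1], [-0.2, 0.0], [0.2, -0.7], [-0.0, -0.8], [-0.1, 0.0], [-0.5, 0.2], [-0.4, 0.2], [-0.3, -0.0]]
scoop B [ 0.4554 -0.1872 -0.0223 -0.1894] [[0.6, 0.6], [0.4, 0.3], [0.2, 0.3], [0.1, -0.1], [-0.1, 0.1], [-0.4, -0.1], [0.1, 0.6], [0.2, -0.5], [-30.5, 26.5], [6.0, 0.8], [18.5, -7.8], [30.9, -16.7]]
handle near end (array([ 0.4158, -0.1769,  0.0842]), np.float64(0.6390667612874665))
tray [ 0.549   0.0274 -0.0019  0.0735] [[-0.7, 0.1], [0.6, -0.2], [0.1, -0.4], [-0.9, 1.6], [-0.7, 0.1], [-0.2, -0.4], [1.1, 0.4], [0.0, 1.0]]
ball [0.4444 0.0451 0.0224] 0.038006722255886416 tray frame [-0.103   0.0253  0.0243]
ball [ 0.4724 -0.0061  0.0226] 0.05596199599301599 tray frame [-0.0788 -0.0278  0.0246]
ball [0.5125 0.0615 0.0119] 0.13328582745316453 tray frame [-0.0338  0.0367  0.0138]
ball [ 0.5396 -0.016   0.0108] 0.01658998656245103 tray frame [-0.0125 -0.0426  0.0128]
dish rim [0.5338 0.2817 0.0319] [-0.1613 -0.2971 -0.8997  0.901  -0.866   0.5826  0.1318  0.5158]
```

```bash
cat > h.py <<'E'
from station import manip, cam
import numpy as np, cv2
from scipy.spatial.transform import Rotation as R
np.set_printoptions(precision=4,suppress=True)
SC=np.array([.4543,-.184,0]);SY=-.1925;TR=np.array([.549,.0274,0]);TY=.0735;DI=np.array([.5338,.2817])
G=np.array([.010,0,.063])
def tcp(o,yaw,pitch=0,pt=(0,0,0)):
    """TCP pose for scoop with its local point pt at world o; pitch>0 = nose up"""
    r=R.from_euler('z',yaw)*R.from_euler('y',pitch)
    return np.array(o)+r.apply(G-np.array(pt)),(r*R.from_euler('x',np.pi)).as_quat()
def tray(x,y,z): return R.from_euler('z',TY).apply([x,y,z])+TR
def line(t,feed=.15,**k): return manip.servo_line(t[0],feed,rotation=t[1],**k)
def st(tag=""):
    s=manip.get_state();print(tag,"t%.2f"%s["time"],s["ee_pos"],"F",s["wrist_force"],"w%.3f ff%.1f"%(s["gripper_width"],s["finger_force"]));return s
def snap(n,f):
    cv2.imwrite(f"pics/{f}.png",cam.read_camera(n)["img"])
NOSE=(-.05,0,0)
E
python3 - <<'E'
from h import *
W={"grasp":tcp(SC,SY),"in":tcp(tray(.078,0,.15),TY),"push":tcp(tray(-.077,0,.005),TY),
"tilt":tcp(tray(-.07,0,.15),TY,.4)}
for y in(-45,-70,-90,-110):
  for p in(.35,-.6): 
    d=R.from_euler('z',np.radians(y)).apply([-1,0,0])
    W[f"dump{y},{p}"]=tcp(np.r_[DI,.05]-.035*d,np.radians(y),p,NOSE)
for k,t in W.items(): print(k,t[0],manip.ik(*t))
E
```

```text
grasp [ 0.4641 -0.1859  0.063 ] [-0.6045  0.3354  1.8554 -0.      0.9508  1.1588]
in [0.6368 0.0339 0.213 ] [-0.1215  0.42    1.317  -0.      1.4046  1.3758]
push [0.4822 0.0225 0.068 ] [-0.185   0.3017  1.8912 -0.      0.9487  1.3123]
tilt [0.5128 0.0247 0.2041] [-0.1159  0.4771  1.3205 -0.0744  1.7372  1.3836]
dump-45,0.35 [0.6137 0.2018 0.0886] [0.0029 0.6605 1.2813 0.2473 1.4553 2.2988]
dump-45,-0.6 [0.5684 0.2471 0.1359] [ 0.5574  0.4416  1.6561 -0.7029  1.0177 -2.9969]
dump-70,0.35 [0.5724 0.1755 0.0886] [-0.0873  0.5111  1.5526  0.3338  1.2484  2.5713]
dump-70,-0.6 [0.5505 0.2357 0.1359] [ 0.5584  0.5464  1.475  -0.6077  1.3143 -2.7149]
dump-90,0.35 [0.5338 0.1687 0.0886] [-0.1281  0.385   1.7658  0.3976  1.0722  2.8071]
dump-90,-0.6 [0.5338 0.2328 0.1359] [ 0.5284  0.6224  1.3375 -0.5101  1.5211 -2.4982]
dump-110,0.35 [0.4952 0.1755 0.0886] [-0.1194  0.262   1.9554  0.4436  0.8915  3.0954]
dump-110,-0.6 [0.5171 0.2357 0.1359] [ 0.4792  0.6843  1.2222 -0.3948  1.692  -2.2694]
```

```bash
sed -i "s/R.from_euler('x',np.pi)).as_quat/R.from_euler('xz',[np.pi,np.pi])).as_quat/" h.py; python3 - <<'E'
from h import *
manip.reach(*tcp(SC+[0,0,.1],SY)); st()
print(manip.servo_line(tcp(SC,SY)[0],.08,contact_N=8)); st("down")
manip.command_gripper(0.0,60); s=st("grip")
print(R.from_quat(s["ee_rot"]).as_euler('zyx'))
line(tcp(SC+[0,0,.14],SY)); st("lift"); snap("top","lift"); snap("scene","lift_s")
E
```

```text
t1.67 [ 0.4641 -0.1865  0.1631] F [-0.2306 -1.2217  0.4832] w0.997 ff0.0
False
down t3.07 [ 0.4645 -0.1862  0.0635] F [ 0.6963 -0.0101 -0.5794] w1.000 ff0.0
grip t4.22 [ 0.4641 -0.186   0.063 ] F [-0.6487 -0.5944  0.0557] w0.189 ff60.0
[-2.9491 -0.0001  3.1414]
lift t5.31 [ 0.4635 -0.1854  0.2019] F [ 0.4435  0.3514 -2.6583] w0.191 ff60.0
```

```bash
python3 - <<'E'
from h import *
manip.reach(*tcp(tray(.076,-.0015,.13),TY)); st("over")
line(tcp(tray(.076,-.0015,.025),TY),.12)
print(line(tcp(tray(.076,-.0015,.000),TY),.02,contact_N=4)); s=st("floor")
snap("top","intray"); snap("scene","intray_s")
a=cv2.imread("pics/intray.png")[110:260,200:310];b=cv2.imread("pics/intray_s.png")[150:270,230:370]
cv2.imwrite("pics/v1.png",np.hstack([cv2.resize(a,None,fx=3,fy=3),cv2.resize(cv2.convertScaleAbs(b,alpha=1.5),(420,450))]))
E
```

```text
over t6.48 [0.6344 0.0311 0.1928] F [-0.2912 -0.1367 -3.2515] w0.192 ff60.0
True
floor t8.43 [0.6346 0.0322 0.068 ] F [-0.2933 -0.3774  5.8303] w0.189 ff60.0
```

View pics/v1.png

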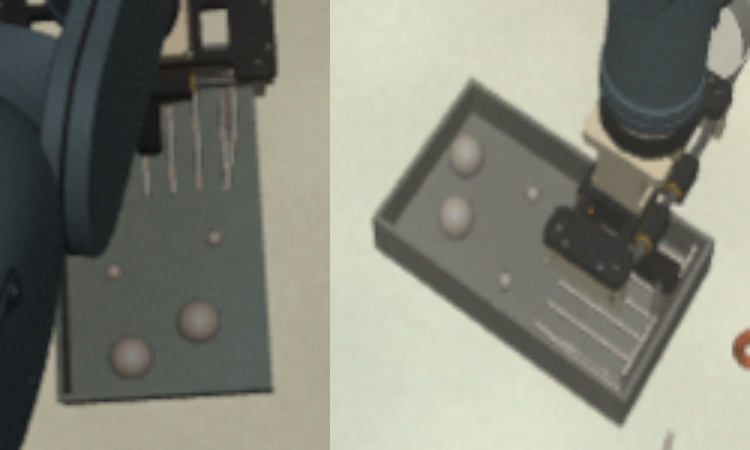

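The top and scene views both show the scoop flat in the far half of the tray. Its tips, at crop (150–230,190), are clear of all four balls. Next I push it towards the near wall.

```bash
python3 - <<'E'
from h import *
line(tcp(tray(.074,-.0015,.0058),TY),.02)
print(line(tcp(tray(-.045,-.0015,.0058),TY),.06,contact_N=12)); st("mid")
print(line(tcp(tray(-.076,-.0015,.0058),TY),.03,contact_N=12)); s=st("end")
print("tray x",R.from_euler('z',-TY).apply(s["ee_pos"]-TR))
manip.dwell(.3)
snap("top","push"); snap("scene","push_s")
a=cv2.imread("pics/push.png")[110:260,200:310];b=cv2.imread("pics/push_s.png")[150:270,230:370]
cv2.imwrite("pics/v2.png",np.hstack([cv2.resize(a,None,fx=3,fy=3),cv2.resize(cv2.convertScaleAbs(b,alpha=1.5),(420,450))]))
E
```

```text
False
mid t10.93 [0.5144 0.0233 0.0688] F [-0.3441 -0.3406 -3.8568] w0.185 ff60.0
False
end t12.12 [0.4833 0.021  0.0688] F [-0.3024 -0.7908 -5.8847] w0.189 ff60.0
tray x [-0.066  -0.0015  0.0688]
```

View pics/v2.png

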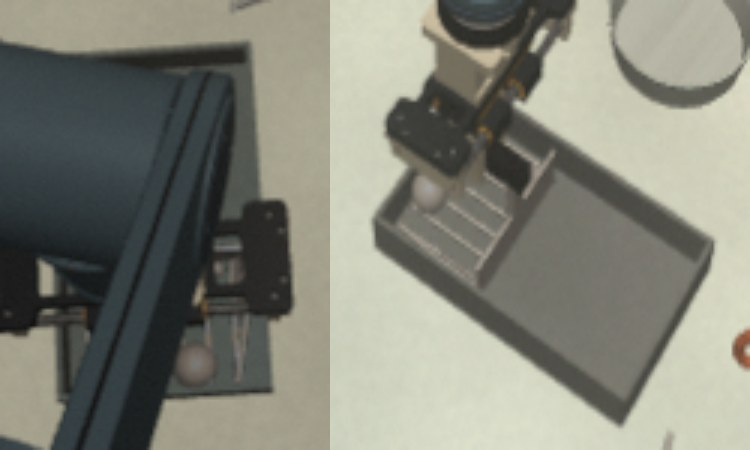

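The view shows one big ball sitting on the bars at the nose, at about (430,190) in the scene crop. The other is hidden by the gripper, but the extra load of about 2.7 N suggests that both are on. I'll tilt the nose up and lift.

```bash
python3 - <<'E'
from h import *
BK=(.05,0,0)
line(tcp(tray(-.025,-.0015,.009),TY,.12,BK),.04); st("t1")
line(tcp(tray(-.022,-.0015,.016),TY,.35,BK),.04); st("t2")
manip.dwell(.4)
line(tcp(tray(-.02,-.0015,.11),TY,.35,BK),.08); manip.dwell(.3); st("up")
snap("top","up"); snap("scene","up_s")
a=cv2.imread("pics/up.png")[110:260,200:310];b=cv2.imread("pics/up_s.png")[110:270,230:370]
cv2.imwrite("pics/v3.png",np.hstack([cv2.resize(a,None,fx=3,fy=3),cv2.resize(cv2.convertScaleAbs(b,alpha=1.5),(394,450))]))
E
```

```text
t1 t12.96 [0.4921 0.0218 0.0759] F [-0.1855 -0.6073 -6.0812] w0.186 ff60.0
t2 t13.68 [0.5104 0.0232 0.0886] F [-0.4252 -0.2176 -6.3477] w0.191 ff60.0
up t15.71 [0.5131 0.0233 0.1827] F [ 0.3495 -0.119  -5.8931] w0.191 ff60.0
```

View pics/v3.png

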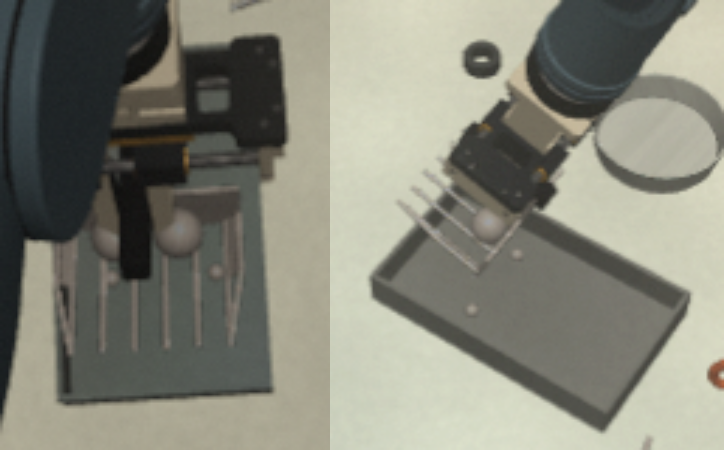

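Both big balls rest at the scoop's back wall, at about (112,232) and (180,232) in the top crop. Both small balls are in the tray, at scene crop (472,310) and (517,254). Next I carry the scoop to the dish and tip it.

```bash
python3 - <<'E'
from h import *
Y=np.radians(-80); d=R.from_euler('z',Y).apply([-1,0,0]); N=np.r_[DI,0]-.035*d
up=lambda z:N+[0,0,z]
line(tcp(tray(-.02,-.0015,.17),TY,.35,(.05,0,0)),.12)
line(tcp(up(.16),Y,.35,NOSE),.08); st("over")
line(tcp(up(.06),Y,.3,NOSE),.08)
line(tcp(up(.045),Y,.08,NOSE),.04); st("level")
line(tcp(up(.040),Y,-.25,NOSE),.02); st("-.25")
line(tcp(up(.034),Y,-.5,NOSE),.04); manip.dwell(.4); st("tipped")
snap("top","tip"); snap("scene","tip_s")
a=cv2.imread("pics/tip.png")[120:260,90:310];b=cv2.imread("pics/tip_s.png")[100:270,230:400]
cv2.imwrite("pics/v4.png",np.hstack([cv2.resize(a,None,fx=2,fy=2),cv2.resize(cv2.convertScaleAbs(b,alpha=1.5),(280,280))]))
E
```

```text
over t18.59 [0.5535 0.1702 0.1985] F [-0.2794 -0.0208 -6.1313] w0.189 ff60.0
level t20.37 [0.5508 0.1846 0.1034] F [-0.576  -0.077  -5.9893] w0.187 ff60.0
-.25 t21.80 [0.5478 0.205  0.1164] F [ 0.1514  0.5875 -3.6653] w0.191 ff60.0
tipped t22.86 [0.544  0.2246 0.1183] F [ 0.1796 -0.4752 -2.8291] w0.187 ff60.0
```

View pics/v4.png

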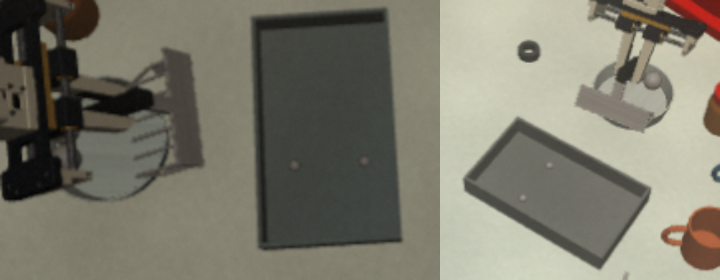

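The load has dropped to the empty scoop's weight. One big ball is visible in the dish at (652,77), and the small balls are still in the tray at (295,164) and (364,160). I'll retreat and stand the scoop back at its original free spot.

```bash
python3 - <<'E'
from h import *
Y=np.radians(-80); d=R.from_euler('z',Y).apply([-1,0,0]); N=np.r_[DI,0]-.035*d
line(tcp(N+[0,0,.12],Y,-.5,NOSE),.1)
line(tcp(N+[0,-.03,.13],Y,0,NOSE),.1)
line(tcp(tray(0,0,.13),np.radians(-40)),.12)
line(tcp(SC+[0,0,.10],SY),.15); st("above")
line(tcp(SC+[0,0,.015],SY),.1)
print(line(tcp(SC+[0,0,-.006],SY),.015,contact_N=3)); s=st("down")
manip.command_gripper(.6); manip.dwell(.3); st("open")
p,q=tcp(SC,SY); manip.servo_line(s["ee_pos"]+[0,0,.13],.08); st("clear")
manip.reach([.3,-.45,.25],q); manip.dwell(.5); st("away")
snap("top","end"); snap("scene","end_s")
a=cv2.imread("pics/end.png")[120:270,90:390];b=cv2.imread("pics/end_s.png")[120:290,170:400]
cv2.imwrite("pics/v5.png",np.vstack([cv2.resize(a,(600,300)),cv2.resize(cv2.convertScaleAbs(b,alpha=1.4),(400,296)).copy() if 0 else np.pad(cv2.resize(cv2.convertScaleAbs(b,alpha=1.4),(400,296)),((0,0),(0,200),(0,0)))]))
E
```

```text
above t27.77 [ 0.4643 -0.1855  0.1631] F [-0.437   0.637  -2.2733] w0.190 ff60.0
True
down t29.73 [ 0.4639 -0.1859  0.063 ] F [-0.0311 -0.5138  4.4803] w0.187 ff60.0
open t30.82 [ 0.463  -0.1852  0.062 ] F [0.1047 0.2052 0.9086] w0.598 ff0.0
clear t32.61 [ 0.4637 -0.1857  0.1925] F [ 0.0551 -0.5259  0.3746] w0.605 ff0.0
away t34.31 [ 0.3003 -0.4498  0.25  ] F [ 0.9441 -0.3981  0.8448] w0.604 ff0.0
```

View pics/v5.png

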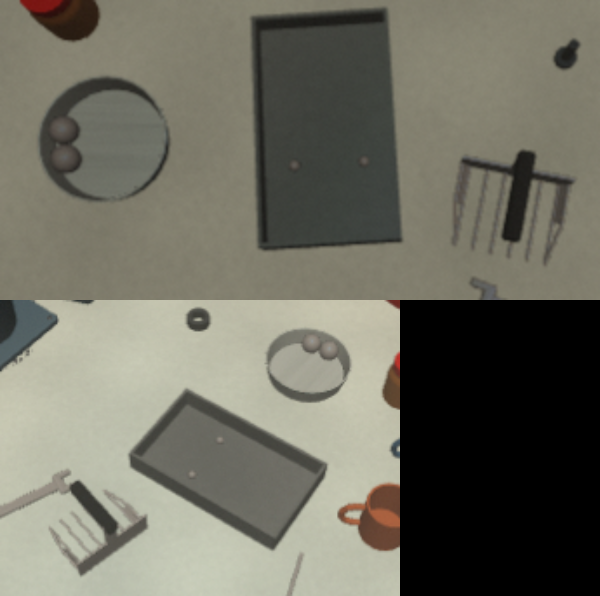

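Both big balls are in the dish at (64,130) and (66,158), and the small ones are in the tray at (295,164) and (364,160). The scoop stands upright and released at (515,205), clear of the tray and the dish.

```bash
python3 -c "
from station import manip, cam
print(manip.sign_off())"
```

```text
the job is handed in; nothing more can be done
None
```

The job is done and handed in, at about 34 s of the 72 s allowed: both big balls are in the dish, both small balls are still in the tray, and the slotted scoop stands upright and released on the bench, clear of both.

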